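# Tip the board into the drilling jig and swing the hold-down onto it

### The arm

A 6-joint arm with a two-finger parallel gripper is mounted at the origin on the work surface. World frame = base frame: x ahead of the robot, y to its left, z up, the work surface at z = 0. Lengths are in m, angles in rad, forces in N, time in s.
With the tool pointing down it reaches from about 0.325 to 0.775 m from the base axis. Payload 5.5 kg.
Tool frame: the origin (TCP) lies between the finger pads; the fingertips stand 8 mm ahead of it and the grasp point (between the pads) lies 11 mm behind it (tcp_to_tips is the distance from the TCP to the fingertips, in m); z points along the fingers, y is the line along which they close (so a half turn about z gives the same grasp; the last joint's range is limited). The gripper opens to 88 mm and grips with 3 to 60 N. Pads are 20 mm wide; open, the fingers measure 115 mm over their backs; the gripper's body (75 mm by 178 mm) begins 61 mm behind the grasp point.
Start: joints at [-1.172, 0.091, 1.231, -0, 1.82, -0.057], TCP at [0.264, -0.539, 0.231] pointing down, gripper open.
Joint ranges: [-2.87, 2.87], [-0.86, 2.18], [0.17, 2.46], [-1.51, 4.65], [0.06, 2.69], [-2.65, 2.65]. Speed limits (rad/s): [2.57, 2.57, 3.01, 3.14, 3.14, 3.14].

### API

Orientations are given as a unit quaternion [w, x, y, z].
In Python, from bench import * gives the robot as it stands. Calls block until the motion is done:
- move_to(position, orientation): joint-space move of the TCP to a pose.
- move_l(position, speed=0.15, orientation=None): straight line of the TCP; orientation=None keeps the orientation; speed is the mean speed in m/s.
- movej(angles): joint-space move.
- gripper_open() and close(): open the fingers fully, or close them until they stop; the grip force is fixed at half the most.
- hold(seconds).
- inverse_kinematics(position, orientation): joint angles nearest the present ones, or None.
- state(): the state.
- get_image(name): name is "scene" or "top"; returns a dict with "frame" (384x512x3 uint8, blue, green, red), "depth" (384x512 float32, m along the optical axis (not along the pixel's ray), 0 where there is no reading), "camera_matrix" (3x3 intrinsics, pixels), "view" (4x4, takes a point from world to camera coordinates). Camera axes: x right, y up, looking along -z (the intrinsics and any distortion apply to the point x, -y, -z); pixel columns grow to the right and rows downward; lengths in m; the calibration is good to about 2 mm. A picture is of the moment at which its call begins.
A pose or a line that the arm cannot do raises IKError and nothing moves.
- job_done(): hands the job in, once; it reports no verdict.
The state is a dict: "time": time; "joint_pos": joint angles; "dq": joint speeds; "joint_torque": joint torques, N m; "ee_pos": TCP position; "ee_rot": TCP orientation; "ft_force": force on the tool from outside, world axes, zero at the start; "moment": the same for the moment, N m; "finger_gap": finger opening in m.
Only numpy, scipy, OpenCV 4.12 (cv2) and the standard library are available. Lean on these libraries where they do the work, as an engineer would, in place of code of your own. Each camera call takes 0.05 s, during which the arm holds its last target. There are 200 camera calls.

### The job

Using only pushes, without lifting or picking anything up, lay the wooden board in the drilling jig: tip it over towards the fence so its drill-marked face, which now faces the robot, lies uppermost, and push it fully flush against the fence. Then push the steel hold-down arm over until its rubber foot rests on the board. Leave the jar, the tin and the screwdriver where they are.

Things in the scene. Friction and masses are not known exactly. Their poses are not given: they have to be found in the camera images.
- jig: Fixed drilling jig (white laminate plate, wooden fence), some yaw. Origin on the bench under the middle of its 240 (x) by 440 (y) by 12 mm base plate. Fence along its far side: x 80 to 110 mm, 400 mm long, top 57 mm above the bench; its working face (x = 80) looks to -x, the robot's side. The hold-down's hinge block spans x 10 to 60, y 147 to 193 mm, up to 90 mm above the bench.
- board: Loose pine board, 38 (x, thickness) by 240 (y) by 90 mm (z), 0.3 to 0.65 kg, origin at its centre. It stands on edge on the plate, about 135 mm before the fence, nearly parallel to it; its -x face, with 3 dark drill marks, looks to the robot. Pushed near its top it tips, not slides. Laid right, its x points down, its top is 50 mm above the bench; flush, its centre is at jig x = 35 mm.
- hold_down (a joint): Angle (rad) of the steel hold-down arm about its hinge, which runs along jig x. 0: upright. Negative: leaning outward (jig +y), at most -0.40. Positive: swung inward (jig -y), over the board; 1.57: level, its rubber foot just on the laid board. The hinge is stiff (0.22 N m of friction): the arm stays where it is left and must be pushed all the way down.
- bar_hinge (a point): Hinge axis of the hold-down arm, at jig x = 35, y = 170 mm, 78 mm above the bench; axes as the jig.
- bar_end (a point): Point on the outer face (jig +y when upright, the top when level) of the hold-down arm, 115 mm from the hinge. The arm is a flat bar 22 mm wide (jig x), 12 mm thick, ending 130 mm from the hinge; this face is 6 mm off its middle. The foot, 20 mm across, projects 22 mm from the opposite face, 105 mm from the hinge. Axes: z along the arm away from the hinge, y out of this face.
- jar: Bystander: glass jar, 60 mm across, 85 mm high, to the right of the jig. Origin under its middle.
- tin: Bystander: tin can, 66 mm across, 110 mm high, to the left of the jig. Origin under its middle.
- screwdriver: Bystander: screwdriver lying on the bench beyond the fence. Origin under its middle.
There are look-alikes about, which are no part of the job. Leave any green or white look-alike of the board alone.

How it is judged:
By the outcome, as a careful person would: the job done as asked, in the order asked, and still so for the second after the job is handed in, with the robot touching nothing.
It also fails if it takes over 64 s, if anything falls off the work surface, if the arm or the gripper's body presses on something with over 40 N, if the wrist force passes 120 N, or if a joint passes its speed limit or range.

## Working session

There is one attempt and no reset: what is moved stays moved. The work goes in short steps, each a Python script; the robot and the scene stay as the last script left them, time stands still between calls to the robot, and variables do not carry over. Pictures are saved under pics/ and viewed, on a budget of 10 in all, crops included, one or two more only if the job needs it, and the job is handed in when it is done.

```bash
ls; mkdir -p pics; cat > h.py <<'E'
from bench import *
import numpy as np, cv2, pickle
def snap(n):
    r={k:get_image(k) for k in("scene","top")}
    pickle.dump(r,open(n+'.pkl','wb')); return r
def cloud(im):
    d=im["depth"];K=im["camera_matrix"];v,u=np.mgrid[:384,:512]
    p=np.stack([(u-K[0,2])/K[0,0]*d,-(v-K[1,2])/K[1,1]*d,-d,np.ones_like(d)],-1)
    w=(p@np.linalg.inv(im["view"]).T)[...,:3]; w[d==0]=np.nan; return w
def proj(im,p):
    q=im["view"]@np.append(p,1);K=im["camera_matrix"];return K[0,0]*q[0]/-q[2]+K[0,2],K[1,1]*-q[1]/-q[2]+K[1,2]
E
python3 - <<'E'
from h import *
r=snap('a')
for k in r: print(k,r[k].keys(),r[k]["camera_matrix"].tolist(),np.linalg.inv(r[k]["view"]).round(3).tolist())
for k in r: cv2.imwrite(f'pics/a_{k}.png',cv2.resize(r[k]["frame"],(800,600),interpolation=cv2.INTER_CUBIC))
print(state())
E
```

```text
pics
scene dict_keys(['frame', 'depth', 'camera_matrix', 'view']) [[358.0371718005989, 0.0, 257.47649039300796], [0.0, 358.0371718005989, 186.37091450147682], [0.0, 0.0, 1.0]] [[-0.804, -0.323, 0.5, 1.074], [0.594, -0.405, 0.695, 0.728], [-0.022, 0.856, 0.517, 0.703], [0.0, 0.0, 0.0, 1.0]]
top dict_keys(['frame', 'depth', 'camera_matrix', 'view']) [[376.4559559987933, 0.0, 254.81737584451207], [0.0, 376.4559559987933, 195.18960168353536], [0.0, 0.0, 1.0]] [[0.125, 0.971, -0.203, 0.294], [-0.992, 0.123, -0.025, -0.019], [0.0, 0.204, 0.979, 1.367], [0.0, 0.0, 0.0, 1.0]]
{'time': 0.1, 'joint_pos': array([-1.17167676e+00,  9.18122905e-02,  1.23176470e+00,  2.26830350e-05,
        1.81980902e+00, -5.66951954e-02]), 'dq': array([-0.00028324, -0.00080939, -0.00226951, -0.0003868 ,  0.00179386,
       -0.00112832]), 'joint_torque': array([ 3.83679304e-03, -4.47856557e+01, -4.07570457e+01,  7.02534802e-02,
        2.84210080e-02, -1.09639680e-04]), 'ee_pos': array([ 0.2640253 , -0.5385034 ,  0.22960318]), 'ee_rot': array([-8.85438528e-04,  9.74140312e-01,  2.25942136e-01, -1.41939402e-04]), 'ft_force': array([-0.49590294,  0.64811827, -0.76957774]), 'moment': array([ 0.03195823, -0.01843685,  0.00584731]), 'finger_gap': 0.08729840349354846}
```

View pics/a_scene.png

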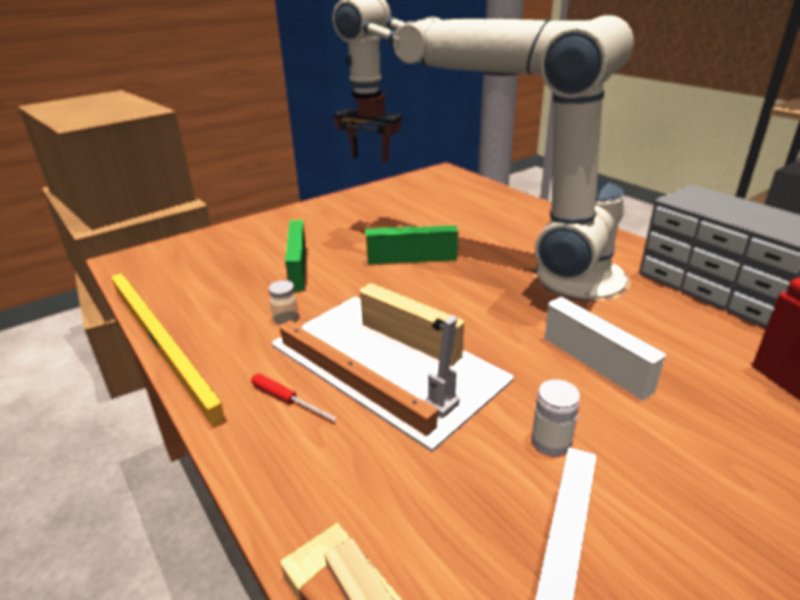

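View pics/a_top.png

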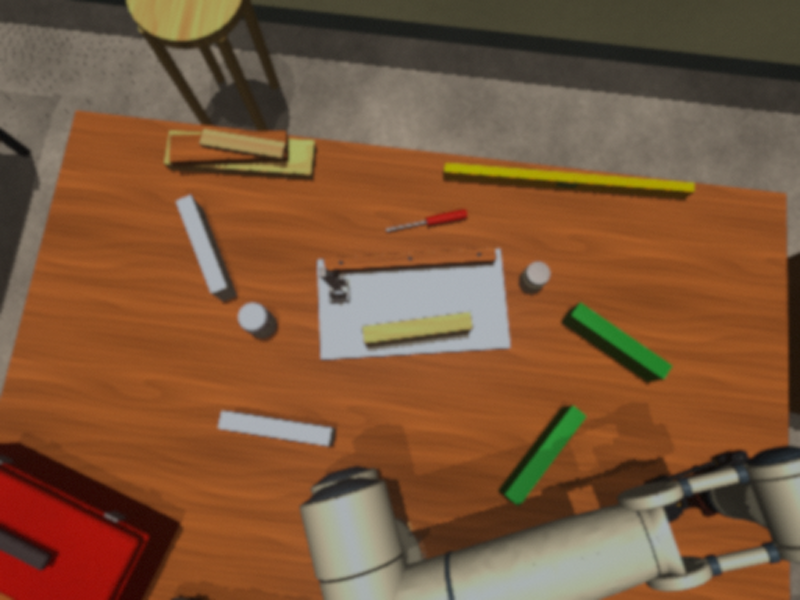

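The scene picture shows the jig (plate corners about (275,345) to (512,378)) with the pine board on edge at (410,325) and the upright hold-down at (446,365). In the top picture the board is at (417,328) and the hold-down at (337,285). The look-alikes are green (590,340 and 545,455), white (205,245 and 275,428) and some offcuts at (240,150). Only the pine piece on the jig fits the description. Next I'll measure it from depth.

```bash
python3 - <<'E'
from h import *
r=pickle.load(open('a.pkl','rb'))
W={k:cloud(r[k]) for k in r}
cr=r["top"]["frame"][145:245,190:350]; cv2.imwrite('pics/a_crop.png',cv2.resize(cr,(800,500),interpolation=cv2.INTER_CUBIC))
t=W["top"]
def px(u,v): return t[int(v*.64),int(u*.64)]
for n,u,v in[("plateNL",324,354),("plateNR",507,345),("boardL",367,335),("boardR",468,322),("fence1",340,262),("fence2",490,254),("tin",253,317),("jar",537,272)]: print(n,px(u,v).round(4))
P=np.concatenate([W[k].reshape(-1,3) for k in W]);C=np.concatenate([r[k]["frame"].reshape(-1,3) for k in r])
roi=(P[:,0]>.3)&(P[:,0]<.75)&(abs(P[:,1])<.35); 
for n,lo,hi,x0,x1 in[("plate",.008,.016,.3,.8),("fence",.052,.062,.3,.8),("board",.097,.107,.3,.8)]:
    for k in W:
        p=W[k].reshape(-1,3); c=r[k]["frame"].reshape(-1,3).astype(int)
        m=(p[:,2]>lo)&(p[:,2]<hi)&(p[:,0]>.3)&(p[:,0]<.75)&(p[:,1]>-.25)&(p[:,1]<.3)
        q=p[m]; 
        if len(q)<20: print(n,k,len(q));continue
        b=cv2.minAreaRect(q[:,:2].astype(np.float32)); print(n,k,len(q),q[:,2].mean().round(4),b)
E
```

```text
plateNL [0.4397 0.1726 0.0168]
plateNR [ 0.5151 -0.2443  0.0118]
boardL [0.4826 0.0758 0.1017]
boardR [ 0.5373 -0.1403  0.1037]
fence1 [0.6514 0.1634 0.0571]
fence2 [ 0.7139 -0.1787  0.056 ]
tin [0.4907 0.3262 0.112 ]
jar [ 0.6746 -0.2844  0.0834]
plate scene 3757 0.0116 ((0.5753331184387207, 0.036583125591278076), (0.2425294667482376, 0.5427209138870239), 10.79545783996582)
plate top 4442 0.0123 ((0.5247417688369751, 0.02556459605693817), (0.44504353404045105, 0.5480281710624695), 0.1414933204650879)
fence scene 1209 0.0564 ((0.5908874273300171, -0.012191593647003174), (0.21256688237190247, 0.4016565978527069), 11.194085121154785)
fence top 884 0.0573 ((0.5771929621696472, 0.04970075190067291), (0.21144519746303558, 0.5253629684448242), 10.82458782196045)
board scene 494 0.1013 ((0.5197324752807617, 0.017995864152908325), (0.32364916801452637, 0.11972715705633163), 82.61416625976562)
board top 754 0.1025 ((0.52851802110672, 0.07454811036586761), (0.4464603066444397, 0.12755824625492096), 87.28397369384766)
```

View pics/a_crop.png

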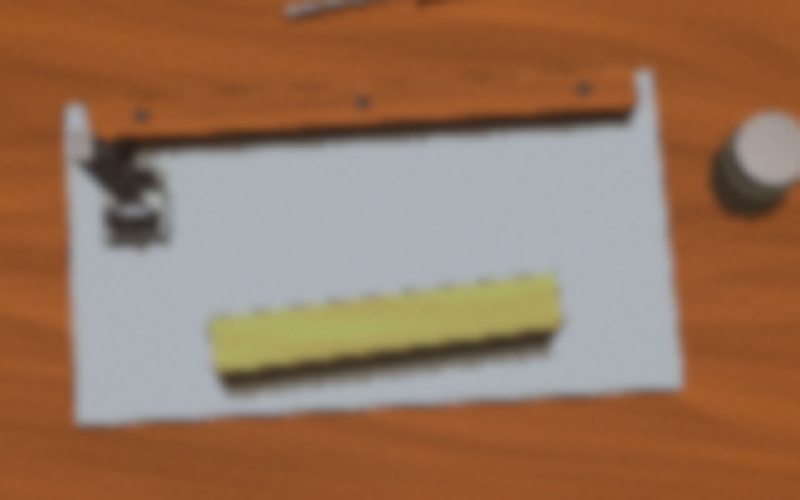

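The crop shows the pine board at crop (385,325), with the fence and hinge block clear of it. Now I'll make proper fits within the crop windows.

```bash
cat >> h.py <<'E'
def rect(p): 
    (c,s,a)=cv2.minAreaRect(p[:,:2].astype(np.float32)); 
    if s[0]>s[1]: s=s[::-1]; a-=90      # a: yaw with long axis = y
    return np.round(c,4),np.round(s,4),round((a+90)%180-90,2)
E
python3 - <<'E'
from h import *
r=pickle.load(open('a.pkl','rb'))
th=np.radians(10.8);R=np.array([[np.cos(th),-np.sin(th)],[np.sin(th),np.cos(th)]])
for k in r:
    p=cloud(r[k]).reshape(-1,3); j=(p[:,:2]-[.5753,-.01])@R   # rough jig coords
    for n,lo,hi,b in[("plate",.009,.015,(-.14,.13,-.24,.24)),("fence",.054,.060,(.06,.13,-.22,.22)),("board",.098,.106,(-.12,0,-.15,.14))]:
        m=(p[:,2]>lo)&(p[:,2]<hi)&(j[:,0]>b[0])&(j[:,0]<b[1])&(j[:,1]>b[2])&(j[:,1]<b[3]); print(k,n,m.sum(),rect(p[m]),p[m,2].mean().round(4))
    m=(p[:,2]>.066)&(j[:,0]>0)&(j[:,0]<.09)&(j[:,1]>.1)&(j[:,1]<.29)
    q=np.c_[j[m],p[m,2]]; print(k,'arm',m.sum()); 
    for z in np.arange(.066,.23,.012):
        s=q[(q[:,2]>=z)&(q[:,2]<z+.012)]
        if len(s): print(round(z+.006,3),len(s),'x',np.percentile(s[:,0],[5,50,95]).round(3),'y',np.percentile(s[:,1],[5,50,95]).round(3))
E
```

```text
scene plate 3576 (array([ 0.5846, -0.0129]), array([0.2424, 0.4421]), 10.77) 0.0117
scene fence 951 (array([0.6661, 0.0027]), array([0.0593, 0.4017]), 11.19) 0.0565
scene board 459 (array([ 0.514 , -0.0302]), array([0.0398, 0.2416]), 14.93) 0.1013
scene arm 517
0.072 68 x [0.026 0.062 0.066] y [0.151 0.172 0.183]
0.084 91 x [0.026 0.06  0.066] y [0.152 0.171 0.182]
0.096 36 x [0.035 0.054 0.062] y [0.155 0.172 0.176]
0.108 25 x [0.036 0.052 0.055] y [0.164 0.173 0.176]
0.12 28 x [0.037 0.052 0.056] y [0.167 0.175 0.176]
0.132 29 x [0.037 0.051 0.055] y [0.167 0.176 0.178]
0.144 28 x [0.036 0.053 0.055] y [0.169 0.178 0.18 ]
0.156 27 x [0.035 0.052 0.055] y [0.17  0.179 0.182]
0.168 30 x [0.037 0.052 0.055] y [0.172 0.181 0.183]
0.18 46 x [0.036 0.051 0.055] y [0.157 0.179 0.184]
0.192 62 x [0.037 0.048 0.055] y [0.152 0.164 0.186]
0.204 47 x [0.035 0.047 0.055] y [0.176 0.183 0.187]
top plate 3674 (array([ 0.5713, -0.0126]), array([0.2615, 0.4468]), 10.28) 0.0122
top fence 649 (array([0.6643, 0.0008]), array([0.0563, 0.3966]), 10.78) 0.0573
top board 664 (array([ 0.5119, -0.0308]), array([0.0388, 0.2381]), 14.95) 0.1024
top arm 186
0.072 16 x [0.018 0.024 0.065] y [0.136 0.156 0.177]
0.084 26 x [0.02  0.027 0.056] y [0.149 0.16  0.173]
0.096 26 x [0.024 0.031 0.06 ] y [0.149 0.161 0.177]
0.108 7 x [0.032 0.04  0.047] y [0.161 0.163 0.169]
0.12 8 x [0.031 0.033 0.047] y [0.163 0.166 0.172]
0.132 4 x [0.034 0.035 0.04 ] y [0.165 0.165 0.171]
0.144 8 x [0.032 0.036 0.047] y [0.167 0.167 0.173]
0.156 4 x [0.032 0.033 0.037] y [0.169 0.171 0.176]
0.168 7 x [0.031 0.034 0.042] y [0.168 0.171 0.177]
0.18 12 x [0.032 0.038 0.051] y [0.15  0.163 0.178]
0.192 38 x [0.033 0.04  0.051] y [0.151 0.16  0.179]
0.204 27 x [0.033 0.043 0.053] y [0.173 0.179 0.186]
0.216 3 x [0.036 0.048 0.048] y [0.175 0.176 0.181]
```

```bash
cat >> h.py <<'E'
J0=np.array([.5846,-.0129]);PSI=np.radians(10.8)
def rot(a): return np.array([[np.cos(a),-np.sin(a)],[np.sin(a),np.cos(a)]])
def J(x,y,z): return np.append(J0+rot(PSI)@[x,y],z)
def inJ(p): return (np.asarray(p)[...,:2]-J0)@rot(PSI)
def Q(a): return np.array([0,np.cos(a/2),np.sin(a/2),0])
def st(n=''):
    s=state(); print(n,'t',round(s["time"],2),'jig',inJ(s["ee_pos"]).round(4),'z',s["ee_pos"][2].round(4),'F',s["ft_force"].round(1),flush=True); return s
E
python3 - <<'E'
from h import *
for f,n in(("scene",0),):
    p=cloud(pickle.load(open('a.pkl','rb'))[f]).reshape(-1,3);j=inJ(p);m=(abs(p[:,2]-.057)<.003)&(j[:,0]>.07)&(j[:,0]<.13)&(abs(j[:,1])<.22);print(np.percentile(j[m,0],[1,5,50,95,99]).round(4),rect(p[m]))
a=np.radians(14.95); n=np.array([np.cos(a),np.sin(a)]); c=np.array([.513,-.0305])
P=lambda d,z: np.append(c+n*d,z)
move_to(P(-.065,.2),Q(a)); st('above')
move_l(P(-.065,.093),.15); st('down')
move_l(P(-.033,.093),.08); st('near')
for d in np.arange(-.023,.030,.01):
    move_l(P(d,.093),.06); st(round(d,3))
hold(.4); st('held')
r=snap('b'); cv2.imwrite('pics/b.png',cv2.resize(r["scene"]["frame"][150:300,150:350],(800,600),interpolation=cv2.INTER_CUBIC))
E
```

```text
[0.0802 0.0822 0.0964 0.1094 0.1107] (array([0.6784, 0.005 ]), array([0.0332, 0.4016]), 10.65)
above t 2.01 jig [-0.1385 -0.0092] z 0.2001 F [0.1 0.5 0.9]
down t 2.88 jig [-0.138  -0.0089] z 0.0941 F [ 0.5  0.7 -0.1]
near t 3.42 jig [-0.1065 -0.0062] z 0.0932 F [-0.1  1.   0.1]
-0.023 t 3.74 jig [-0.0966 -0.0056] z 0.0929 F [-1.1 -0.6  0.6]
-0.013 t 4.06 jig [-0.0862 -0.0047] z 0.0929 F [ 0.4 -0.7 -0.5]
-0.003 t 4.38 jig [-0.0763 -0.004 ] z 0.0929 F [-0.4 -0.2  0. ]
0.007 t 4.69 jig [-0.0664 -0.0033] z 0.0929 F [-0.3  0.5  0.2]
0.017 t 5.01 jig [-0.0564 -0.0026] z 0.0929 F [ 0.5 -1.  -1.7]
0.027 t 5.33 jig [-0.0464 -0.0019] z 0.0929 F [1.2 1.  0.2]
held t 5.72 jig [-0.0467 -0.0019] z 0.0931 F [ 0.1  0.1 -0.6]
```

View pics/b.png

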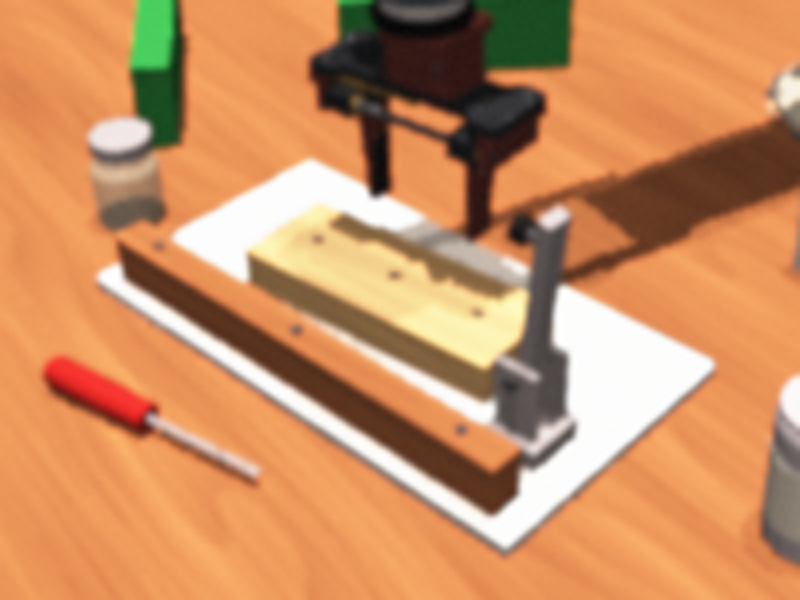

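The crop shows the board lying down with its three marks up at (320,238), (395,275) and (478,312), short of the fence. Now I'll do the flush push with both open fingers.

```bash
cat >> h.py <<'E'
def board(r):
    for k in r:
        p=cloud(r[k]).reshape(-1,3);j=inJ(p);m=(abs(p[:,2]-.050)<.004)&(j[:,0]>-.085)&(j[:,0]<.076)&(abs(j[:,1])<.14)
        c,s,a=rect(p[m]); print(k,'board jig',inJ(c).round(4),s,'rel yaw',round(a-np.degrees(PSI),2),'z',p[m,2].mean().round(4))
E
python3 - <<'E'
from h import *
board(pickle.load(open('b.pkl','rb')))
y=-.004
move_l(J(-.105,y,.093),.15,Q(PSI)); move_l(J(-.105,y,.034),.12); st('down')
move_l(J(-.075,y,.034),.08); st()
move_l(J(-.032,y,.034),.06); st()
for x in np.arange(-.029,-.004,.002):
    move_l(J(x,y,.034),.04); s=st(round(x,3))
    if s["ft_force"][:2]@rot(PSI)[:,0]<-10: break
hold(.3); st('held')
board(snap('c'))
E
```

```text
scene board jig [-0.0058 -0.0008] [0.0946 0.2421] rel yaw 4.57 z 0.0495
top board jig [-0.0076 -0.0001] [0.0898 0.2402] rel yaw 3.71 z 0.0503
down t 7.01 jig [-0.1046 -0.004 ] z 0.0343 F [ 1.1 -0.2  0.2]
 t 7.53 jig [-0.0749 -0.004 ] z 0.0343 F [0.3 0.3 0.1]
 t 8.4 jig [-0.0315 -0.004 ] z 0.0338 F [-0.5 -0.7 -0.6]
-0.029 t 8.65 jig [-0.029 -0.004] z 0.0338 F [-1.1 -0.3 -0.9]
-0.027 t 8.9 jig [-0.0271 -0.004 ] z 0.0338 F [-2.2 -1.4  0. ]
-0.025 t 9.15 jig [-0.0248 -0.004 ] z 0.0339 F [-1.4 -0.6 -0.7]
-0.023 t 9.4 jig [-0.0228 -0.004 ] z 0.0339 F [-0.4 -0.6 -1.7]
-0.021 t 9.65 jig [-0.0216 -0.004 ] z 0.034 F [-5.6 -0.7  0.7]
-0.019 t 9.9 jig [-0.0216 -0.004 ] z 0.0339 F [-14.6  -1.3   6.3]
held t 10.2 jig [-0.0216 -0.0039] z 0.034 F [-15.   -1.6   6.2]
scene board jig [ 0.0219 -0.0025] [0.1071 0.244 ] rel yaw -0.06 z 0.0496
top board jig [ 0.0327 -0.0037] [0.0867 0.2394] rel yaw 0.16 z 0.0502
```

The board is flush: hard contact at 15 N and relative yaw about 0. Next I retreat and swing the hold-down along its arc with closed fingers.

```bash
python3 - <<'E'
from h import *
move_l(J(-.055,-.004,.036),.1); move_l(J(-.055,-.004,.30),.25)
move_to(J(.035,.25,.30),Q(PSI)); close(); st('over')
board(snap('d'))
def W(ph,r=.115,hw=.0135): return J(.035,.17-r*np.sin(ph)+.006*np.cos(ph)+hw,.078+r*np.cos(ph)+.006*np.sin(ph)+.008)
move_l(J(.035,.245,W(-.15)[2]),.2); st('down')
move_l(W(-.15)+np.append(rot(PSI)@[0,.008],0),.08); st('near')
for ph in np.arange(-.1,1.41,.125):
    move_l(W(ph),.08); st(round(ph,2))
    if np.abs(state()["ft_force"]).max()>20: print('stop');break
r=snap('e'); cv2.imwrite('pics/e.png',cv2.resize(r["scene"]["frame"][110:310,170:370],(600,600),interpolation=cv2.INTER_CUBIC))
E
```

```text
over t 14.41 jig [0.035 0.25 ] z 0.3 F [-0.4  0.3  0.6]
scene board jig [ 0.0321 -0.0028] [0.0872 0.2429] rel yaw -0.04 z 0.0497
top board jig [ 0.0324 -0.0032] [0.0872 0.2397] rel yaw -0.08 z 0.0503
down t 15.17 jig [0.0353 0.2451] z 0.2 F [-0.1  0.6  1. ]
near t 15.7 jig [0.0351 0.2141] z 0.199 F [ 0.1 -0.2  0.6]
-0.1 t 16.02 jig [0.035  0.2005] z 0.1999 F [-0.  -0.1  0.3]
0.02 t 16.36 jig [0.0351 0.1859] z 0.2012 F [ 0.8 -1.   0.2]
0.15 t 16.69 jig [0.035  0.1715] z 0.2005 F [-0.1  0.4  0.2]
0.28 t 17.02 jig [0.0349 0.1573] z 0.198 F [-0.2 -0.2 -0.5]
0.4 t 17.36 jig [0.0349 0.1435] z 0.1938 F [ 0.7  0.6 -0.2]
0.52 t 17.69 jig [0.0348 0.1304] z 0.188 F [-0.6  0.  -0.9]
0.65 t 18.02 jig [0.0348 0.1181] z 0.1805 F [-0.8 -0.4 -0.4]
0.78 t 18.36 jig [0.0347 0.1068] z 0.1716 F [-1.6 -0.4 -0.7]
0.9 t 18.69 jig [0.0347 0.0967] z 0.1613 F [-0.5 -0.6 -0. ]
1.02 t 19.02 jig [0.0347 0.088 ] z 0.1499 F [-0.2  0.3 -0.1]
1.15 t 19.36 jig [0.0346 0.0807] z 0.1374 F [-0.7 -0.1 -0.1]
1.27 t 19.69 jig [0.0346 0.075 ] z 0.1242 F [ 0.1 -0.1 -0.2]
1.4 t 20.02 jig [0.0345 0.0711] z 0.1104 F [0.1 0.2 0.2]
```

View pics/e.png

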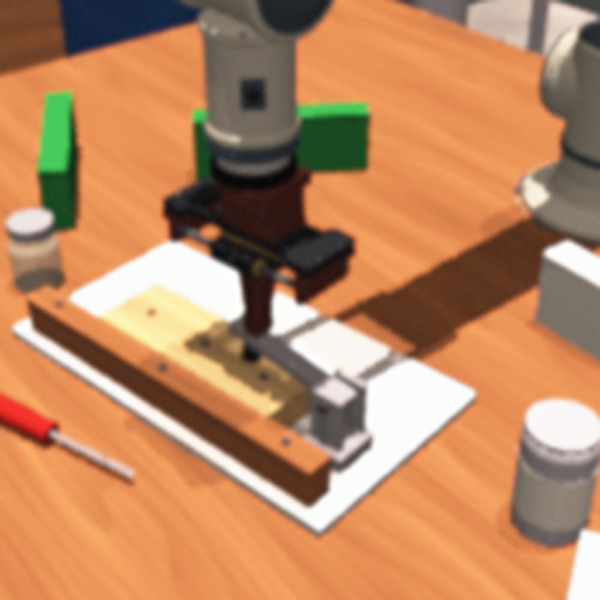

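The picture shows the bar at about 80° with its foot just over the board at (250,355) and the finger on top of it. Now I press down until resistance builds.

```bash
python3 - <<'E'
from h import *
for z in np.r_[.100,np.arange(.096,.083,-.0015)]:
    move_l(J(.035,.0685,z),.03); s=st(round(z,4))
    if s["ft_force"][2]>15: break
hold(.3); st('pressed')
move_l(J(.035,.0685,.20),.15); move_to(J(-.10,-.25,.33),Q(PSI)); hold(.3); st('clear')
r=snap('f'); board(r)
for k in r:
    p=cloud(r[k]).reshape(-1,3);j=inJ(p);m=(abs(j[:,0]-.035)<.009)&(j[:,1]>.045)&(j[:,1]<.14)&(p[:,2]>.06)
    print(k,m.sum(),'bar z(y) fit',np.polyfit(j[m,1]-.09,p[m,2],1).round(4))
cv2.imwrite('pics/f.png',cv2.resize(r["scene"]["frame"][160:300,160:340],(800,622))[:600])
cv2.imwrite('pics/f2.png',cv2.resize(r["top"]["frame"][120:250,145:365],(800,473),interpolation=cv2.INTER_CUBIC))
E
```

```text
0.1 t 20.67 jig [0.0348 0.0684] z 0.0997 F [-0.4 -0.4  0.3]
0.096 t 20.95 jig [0.0349 0.0685] z 0.0957 F [0.9 0.7 0.4]
0.0945 t 21.2 jig [0.035  0.0685] z 0.0944 F [-0.1 -0.7  0.1]
0.093 t 21.45 jig [0.035  0.0685] z 0.0929 F [-0.7 -0.5 -0.4]
0.0915 t 21.7 jig [0.0351 0.0685] z 0.0924 F [-2.1  0.   5.7]
0.09 t 21.95 jig [0.0352 0.0685] z 0.0923 F [-5.4  0.3 10.6]
0.0885 t 22.2 jig [0.0352 0.0685] z 0.0922 F [-7.4 -0.8 16.6]
pressed t 22.5 jig [0.0352 0.0685] z 0.0922 F [-8.1 -1.2 16.7]
clear t 25.07 jig [-0.0996 -0.2494] z 0.3297 F [ 0.3 -0.5  0.9]
scene board jig [ 0.0325 -0.003 ] [0.0865 0.2416] rel yaw 0.05 z 0.0496
top board jig [ 0.0321 -0.0037] [0.0877 0.2393] rel yaw 0.04 z 0.0503
scene 145 bar z(y) fit [0.0324 0.0823]
top 137 bar z(y) fit [-0.0077  0.0846]
```

View pics/f.png

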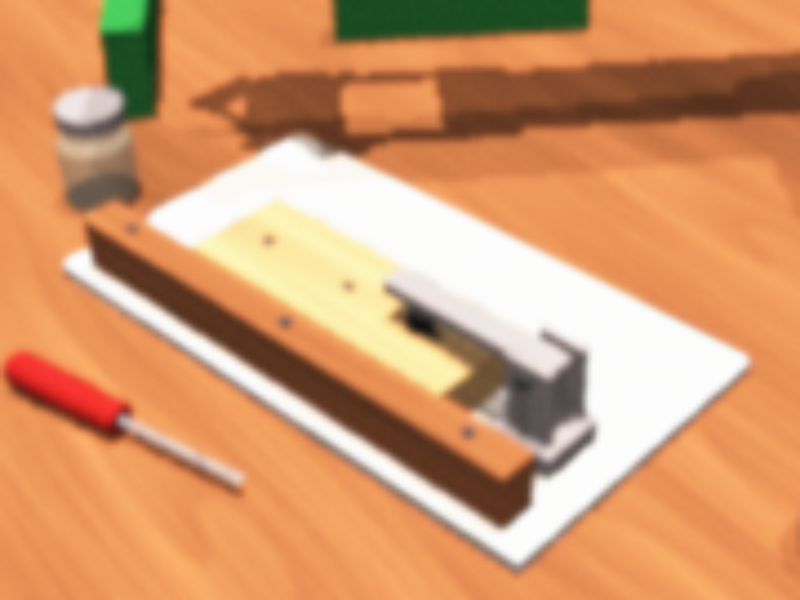

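View pics/f2.png

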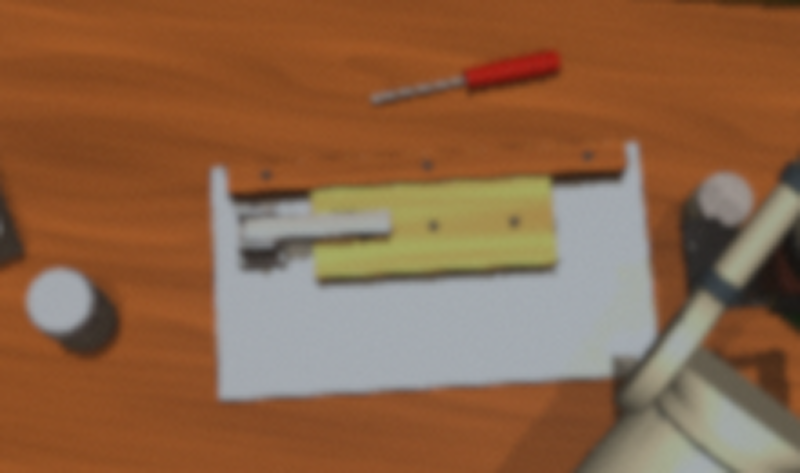

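The first crop shows the bar level with its foot on the board at (420,320). The top crop shows the board against the fence along its whole length, with no dark gap between (312,188) and (552,178). The jar and screwdriver stand where they were. The tin also looks undisturbed, so I'm handing in.

```bash
python3 -c "
from h import *
job_done(); st('done')"
```

```text
the job is handed in; nothing more can be done
the job is handed in; nothing more can be done
```

I laid the board in the jig and closed the hold-down onto it using pushes only, then handed the job in at about 25 s of the 64 s allowed.

- **Board:** I tipped it over its far bottom edge, then pushed it to the fence with both open fingers until the force rose to 15 N at a hard stop. It lies with the three drill marks up and its top at 50 mm. It is within 0.2° of parallel to the fence, and no gap shows along it in the top picture.
- **Hold-down:** I pushed it down along its arc with the closed fingers and pressed to 17 N. The fingertips stopped 84 mm above the bench, which is where the bar's top face should be when level, and the foot is on the board.
- **Bystanders:** The jar and screwdriver look untouched in the last pictures, and so does the tin; I did not re-measure them.

Two checks disagreed slightly:
- **Bar slope:** The depth fits gave +0.03 rad from the scene camera and -0.01 rad from the top camera, which I put down to edge noise. I relied on the press contact height instead.
- **Board near edge:** Depth puts it at jig x = -11 mm against -10 mm ideal, which is within the calibration error.

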